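# Push the stuck module out of its bay

## Task

One of the three modules in the rack has had its bolt taken out from below, but it is still stuck in its spring clips; the other two are still bolted and must stay in their bays. Feel which one it is by pushing gently on the modules from behind through the windows in the top of the rack (do not force a bolted one), push the released one forward until it snaps free and sticks out of the front, then draw it out and set it down gently, flat and right way up, about in the middle of the empty black tray.

Things in the scene. Friction and masses are not known exactly. Their poses are not given: they have to be found in the camera images.
- rack: Grey metal rack fixed to the bench, 212 long (x) x 220 wide (y) x 50 high; origin at the centre of its underside, z up; its front (bay mouths) faces its -x, towards the robot. Three bays at y = +70, 0, -70 mm, each 60 wide between 10 mm walls 50 high. Along x: bare apron -106 to -36, roof bar to -8, open windows to +94, rear wall to +106. The floor's top is 6 mm high.
- roof_bar (a point): Middle of the top of the rack's roof bar, which spans all the bays: 28 long (rack x -36 to -8), underside 44 and top 50 mm high. A finger pushing a module forward can travel about 45 mm before it meets the bar. A module must be drawn at least 75 mm forward of home, clear of the bar, before it is lifted.
- clips (a point): Level of the spring balls in the walls of each bay, under the roof bar, that snap into notches in the modules' sides. The released module lets go at about 7 to 12 N after 2 to 5 mm of travel, then slides easily (about 2 N); a bolted one gives at most about 2 mm and then is solid. Which bay holds the released one changes from start to start.
- gap_a (a point): Middle of the empty gap in the window behind the module of the left (+y) bay: 55 (rack x, +39 to +94) x 60 (y), open above; closed fingers go down here and push forward (rack -x) on the module's flat rear face. This point is 24 mm above the bench.
- gap_b (a point): Middle of the empty gap in the window behind the module of the middle bay: 55 (rack x, +39 to +94) x 60 (y), open above; closed fingers go down here and push forward (rack -x) on the module's flat rear face. This point is 24 mm above the bench.
- gap_c (a point): Middle of the empty gap in the window behind the module of the right (-y) bay: 55 (rack x, +39 to +94) x 60 (y), open above; closed fingers go down here and push forward (rack -x) on the module's flat rear face. This point is 24 mm above the bench.
- module_a_c (a point): Centre (half-way up) of the module in the left (+y) bay at the start. One of three like modules: cream box 75 long (x) x 56 wide (y) x 36 high, 0.11 to 0.22 kg, axes as the rack's. Fully home its centre is at rack (+1.5, +70, 24) mm, its front face flush with the bay's front. Bolted or released: this cannot be seen.
- module_b_c (a point): Centre (half-way up) of the module in the middle bay at the start. One of three like modules: cream box 75 long (x) x 56 wide (y) x 36 high, 0.11 to 0.22 kg, axes as the rack's. Fully home its centre is at rack (+1.5, +0, 24) mm, its front face flush with the bay's front. Bolted or released: this cannot be seen.
- module_c_c (a point): Centre (half-way up) of the module in the right (-y) bay at the start. One of three like modules: cream box 75 long (x) x 56 wide (y) x 36 high, 0.11 to 0.22 kg, axes as the rack's. Fully home its centre is at rack (+1.5, -70, 24) mm, its front face flush with the bay's front. Bolted or released: this cannot be seen.
- tray: Empty black open tray fixed to the bench, 150 (x) x 150 (y), walls 4 thick and 16 high, inner floor 4 mm high; origin at the centre of its underside. It lies beside the rack, on either side.
Not all that is in view belongs to the job. What is shaped like the tray but orange or white is not meant.

How it is judged:
By the outcome, as a careful person would: the job done as asked, in the order asked, and still so for the second after the job is handed in, with the robot touching nothing.
It also fails if it takes over 69 s, if anything falls off the work surface, if the arm or the gripper's body presses on something with over 40 N, if the wrist force passes 120 N, or if a joint passes its speed limit or range.

## Robot

A 6-joint arm with a two-finger parallel gripper is mounted at the origin on the work surface. World frame = base frame: x ahead of the robot, y to its left, z up, the work surface at z = 0. Lengths are in mm, angles in rad, forces in N, time in s.
With the tool pointing down it reaches from about 400 to 825 mm from the base axis. Payload 7 kg.
Tool frame: the origin (TCP) lies midway between the tips of the shut fingers; the grasp point (between the pads) lies 19 mm behind it; x points along the fingers, y is the direction in which the jaws open and shut, and the axes are right-handed (so a half turn about x gives the same grasp; the last joint's range is limited). The gripper opens to 88 mm and grips with 3 to 60 N. Pads are 19 mm wide; open, the fingers measure 130 mm over their backs; the gripper's body (78 mm by 193 mm) begins 47 mm behind the grasp point.
Start: joints at [0.288, 0.359, 0.012, 0, -1.224, -0.288], TCP at [674.978, -0.019, 226.561] pointing down, gripper open.
Joint ranges: [-3.07, 3.07], [-1.43, 2.12], [-1.02, 1.25], [-3.03, 1.67], [-3.05, -0], [-3.03, 3.03]. Speed limits (rad/s): [2.39, 2.39, 3.01, 3.14, 3.14, 3.14].

## Interface

Orientations are given as a unit quaternion [w, x, y, z].
In Python, from cell import env, let_go, close_gripper, eyes, ticket gives the robot as it stands. Calls block until the motion is done:
- env.move_pose(position, orientation): joint-space move of the TCP to a pose.
- env.line_to(position, frame=None, speed=150, force_limit=None): straight line of the TCP; frame=None keeps the orientation; speed is the mean speed in mm/s. With force_limit (N) it stops when the force on the tool has changed by that much, and returns True; else False.
- env.goto_joints(angles): joint-space move.
- let_go() and close_gripper(): open the fingers fully, or close them until they stop; the grip force is fixed at half the most.
- env.hold(seconds).
- env.solve_ik(position, orientation): joint angles nearest the present ones, or None.
- eyes.snapshot(name): name is "scene" or "side" or "wrist"; returns the picture (480x640x3 uint8, red, green, blue); there is no depth.
- eyes.camera_params(name): a dict with "fov_y" (degrees; the focal length in pixels is half the picture's height over the tangent of half this angle, whatever the lens; pixels are square), "cx", "cy" (the principal point, pixels), "distortion" ([k1, k2, p1, p2, k3] as OpenCV has them; the pictures are not rectified), "origin" and "rotation" of the camera in the world; the wrist camera has in their place "mount" (4x4, takes a point from camera to tool coordinates, whose origin is the TCP and whose axes are the tool frame's). Camera axes: x right, y up, looking along -z (the intrinsics and any distortion apply to the point x, -y, -z); pixel columns grow to the right and rows downward; lengths in mm; the calibration is good to about 2 mm. A picture is of the moment at which its call begins: read the wrist's pose just before it. camera_params takes no time and is no camera call.
A pose or a line that the arm cannot do raises env.PlanningError and nothing moves.
- ticket.job_done(): hands the job in, once; it reports no verdict.
Readings, each from a call of its own:
- env.read_time_s(): time.
- env.read_qpos(): joint angles.
- env.read_qd(): joint speeds.
- env.read_joint_torque(): joint torques, N m.
- env.read_tool_pos(): TCP position.
- env.read_tool_rot(): TCP orientation.
- env.read_contact_force(): force on the tool from outside, world axes, zero at the start.
- env.read_torque(): the same for the moment, N m.
- env.read_width(): finger opening in mm.
Only numpy, scipy, OpenCV 4.12 (cv2) and the standard library are available. Lean on these libraries where they do the work, as an engineer would, in place of code of your own. Each camera call takes 0.05 s, during which the arm holds its last target. There are 200 camera calls.

## Working session

There is one attempt and no reset: what is moved stays moved. The work goes in short steps, each a Python script; the robot and the scene stay as the last script left them, time stands still between calls to the robot, and variables do not carry over. Pictures are saved under pics/ and viewed, about 8 in all and at most 12, crops included, and the job is handed in when it is done.

```bash
ls; mkdir -p pics
python3 - <<'E'
from cell import env, eyes
import cv2,numpy as np
for n in ["scene","side","wrist"]:
    im=eyes.snapshot(n); cv2.imwrite(f"pics/{n}0.png",im[:,:,::-1]); 
    p=eyes.camera_params(n); print(n,{k:np.round(v,4).tolist() for k,v in p.items()})
print(env.read_time_s(),env.read_tool_pos(),env.read_tool_rot())
E
```

```text
pics
scene {'fov_y': 54.7392, 'cx': 328.7551, 'cy': 238.3669, 'distortion': [-0.0197, 0.0, 0.0, 0.0, 0.0], 'origin': [1127.3937, 361.7569, 685.8266], 'rotation': [0.3843, 0.2095, 0.4083, 0.8011]}
side {'fov_y': 47.4344, 'cx': 317.2931, 'cy': 244.481, 'distortion': [-0.0386, 0.0, 0.0, 0.0, 0.0], 'origin': [-187.2773, 572.7057, 1273.5241], 'rotation': [-0.3285, -0.1136, 0.3116, 0.8844]}
wrist {'fov_y': 60.6784, 'cx': 320.6746, 'cy': 235.8306, 'distortion': [-0.0794, 0.0, 0.0, 0.0, 0.0], 'mount': [[-0.0004, 0.3089, -0.9511, -159.7763], [1.0, 0.0002, -0.0003, 0.7918], [0.0001, -0.9511, -0.3089, -83.2486], [0.0, 0.0, 0.0, 1.0]]}
0.15 [ 6.74652857e+02 -6.63702997e-03  2.25834313e+02] [ 0.49967121 -0.49970723  0.50036048  0.50026068]
```

View pics/scene0.png

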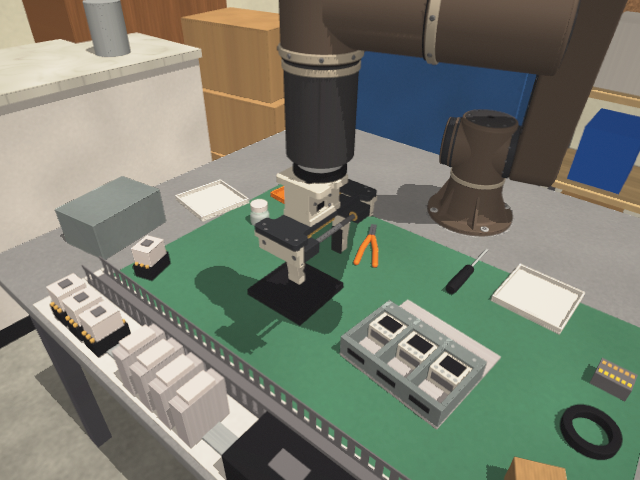

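View pics/wrist0.png

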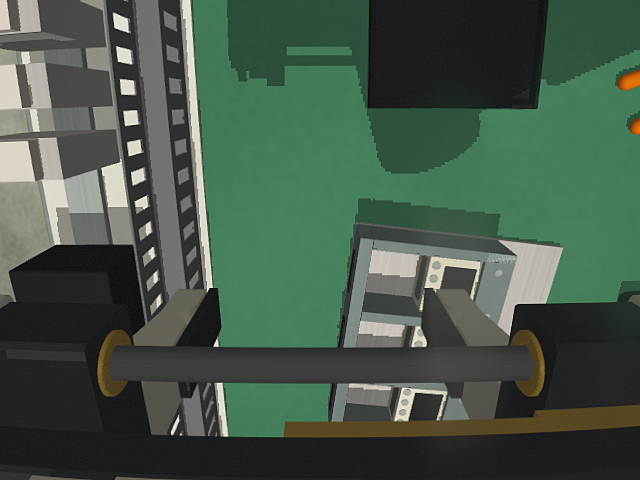

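View side.

The scene view shows the rack at about (415,360), with its bay mouths facing the robot. The black tray is at about (296,288). The white trays at (212,198) and (538,297) and the orange one at (280,192) are distractors. Next I'll look at the side view.

View pics/side0.png

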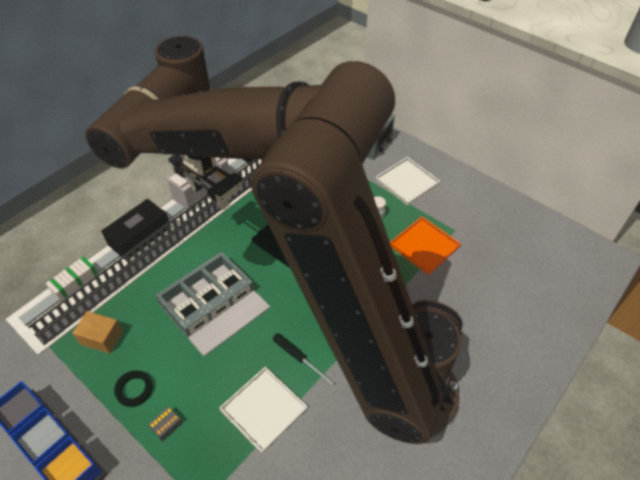

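The side view shows the rack at about (205,292) with its apron towards the robot. The black tray at about (270,243) is partly hidden by the arm. I'll enlarge a scene crop that takes in both.

```bash
cat > h.py <<'E'
from cell import env, let_go, close_gripper, eyes, ticket
import cv2, numpy as np
from scipy.spatial.transform import Rotation as R
def rot(q): return R.from_quat(q,scalar_first=True).as_matrix()
def cam(n):
    p=eyes.camera_params(n); f=240/np.tan(np.radians(p['fov_y'])/2)
    K=np.array([[f,0,p['cx']],[0,f,p['cy']],[0,0,1]]); D=np.array(p['distortion'])
    if n=='wrist':
        T=np.eye(4);T[:3,:3]=rot(env.read_tool_rot());T[:3,3]=env.read_tool_pos();T=T@np.array(p['mount'])
        return K,D,T[:3,3],T[:3,:3]
    return K,D,np.array(p['origin']),rot(p['rotation'])
def onplane(c,px,z):
    K,D,o,M=c; u=cv2.undistortPoints(np.array(px,float).reshape(-1,1,2),K,D)[:,0]
    d=np.c_[u[:,0],-u[:,1],-np.ones(len(u))]@M.T
    return (o+d*((z-o[2])/d[:,2])[:,None])[:,:2]
def project(c,P):
    K,D,o,M=c; q=(np.array(P,float)-o)@M; q=q*[1,-1,-1]
    return cv2.projectPoints(q,np.zeros(3),np.zeros(3),K,D)[0][:,0]
E
python3 - <<'E'
from h import *
im=cv2.imread('pics/scene0.png')
cv2.imwrite('pics/crop1.png',cv2.resize(im[245:430,245:510],None,fx=3,fy=3,interpolation=cv2.INTER_CUBIC))
c=cam('scene'); print(onplane(c,[[296,288]],4),onplane(c,[[415,360]],50))
E
```

```text
[[ 557.22031386 -158.17981248]] [[605.52406119 161.11170828]]
```

View pics/crop1.png

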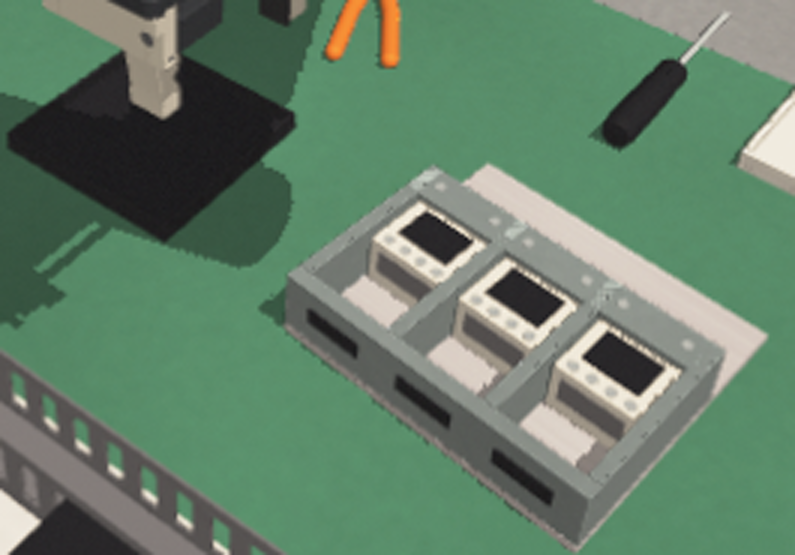

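The crop shows the rack-top corners at crop pixels (290,275), (590,488), (722,352) and (430,165). The tray rim corners are at (8,140), (165,240) and (295,120). Now I'll fit poses from those pixels by casting rays.

Run:
```python
from h import *
c=cam('scene'); s=lambda a: np.array(a)/3+[245,245]
P=onplane(c,s([[290,275],[590,488],[722,352],[430,165]]),50)
M=np.array([[106,-110],[106,110],[-36,110],[-36,-110]])
def fit(P,M):
    pc,mc=P.mean(0),M.mean(0);H=(M-mc).T@(P-pc);a=np.arctan2(H[0,1]-H[1,0],H[0,0]+H[1,1])
    r=np.array([[np.cos(a),-np.sin(a)],[np.sin(a),np.cos(a)]]);t=pc-r@mc
    return a,t,P-(M@r.T+t)
a,t,e=fit(P,M);print('rack scene',a,t,e.round(1).tolist())
T=onplane(c,s([[8,128],[165,228],[295,117]]),16);print('tray',T, np.linalg.norm(np.diff(T,axis=0),axis=1),(T[0]+T[2])/2)
# wrist: tray contour
w=cv2.imread('pics/wrist0.png')
cw=cam('wrist')
# rear wall / front outline points in wrist picture
for px,z in [([[369,107],[537,107]],16),([[357,235],[516,262],[357,228],[498,240]],50)]: print(onplane(cw,px,z))
```

```text
rack scene -0.11192771108125958 [551.00412489 147.56209315] [[-1.1, 3.1], [-5.8, -3.4], [4.6, -0.8], [2.3, 1.1]]
tray [[ 632.8463799  -230.13632957]
 [ 636.3215442   -77.57812932]
 [ 491.3545272   -77.73138376]] [152.59777597 144.96709801] [ 562.10045355 -153.93385667]
[[631.53337919 -80.69439921]
 [481.69451935 -83.172576  ]]
[[642.26050901  24.98356449]
 [498.33690522  50.51715995]
 [642.43070138  18.68861411]
 [517.92013537  29.67213406]]
```

Run:
```python
import cv2
w=cv2.imread('pics/wrist0.png')
cv2.imwrite('pics/crop2.png',cv2.resize(w[200:440,320:580],None,fx=2.5,fy=2.5,interpolation=cv2.INTER_CUBIC))
```

```text
(no output)
```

View pics/crop2.png

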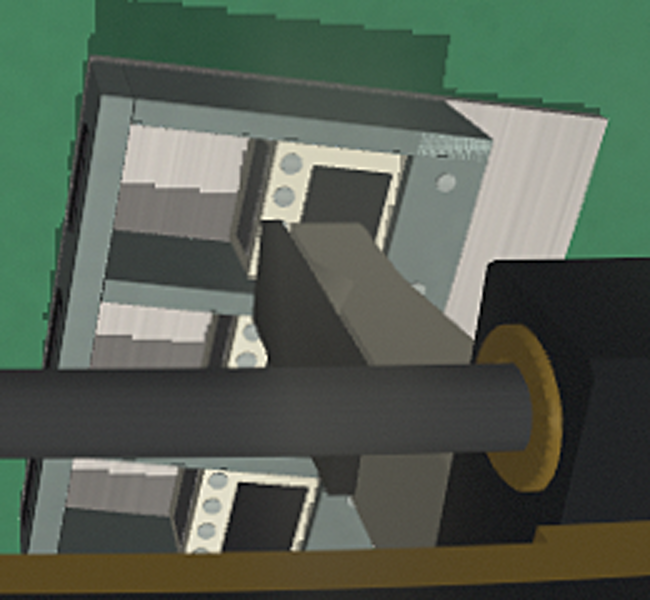

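```bash
cat >> h.py <<'E'
def down(a):
    m=np.array([[0,-np.sin(a),np.cos(a)],[0,np.cos(a),np.sin(a)],[-1,0,0]])
    return R.from_matrix(m).as_quat(scalar_first=True)
def fit(P,M):
    pc,mc=P.mean(0),M.mean(0);H=(M-mc).T@(P-pc);a=np.arctan2(H[0,1]-H[1,0],H[0,0]+H[1,1])
    r=np.array([[np.cos(a),-np.sin(a)],[np.sin(a),np.cos(a)]]);t=pc-r@mc
    return a,t,P-(M@r.T+t)
E
python3 - <<'E'
from h import *
env.move_pose([575,50,290],down(-0.11)); close_gripper()
c=cam('wrist'); im=eyes.snapshot('wrist')[:,:,::-1].copy(); cv2.imwrite('pics/w1.png',im)
np.savez('w1.npz',K=c[0],D=c[1],o=c[2],M=c[3])
print(env.read_time_s(),env.read_tool_pos(),env.read_qpos())
E
```

```text
3.225 [575.00784141  50.00056916 290.02019039] [ 4.25485921e-01  1.63201011e-01 -1.08339343e-01 -6.18862751e-07
 -1.29920854e+00 -2.10627566e+00]
```

View pics/w1.png

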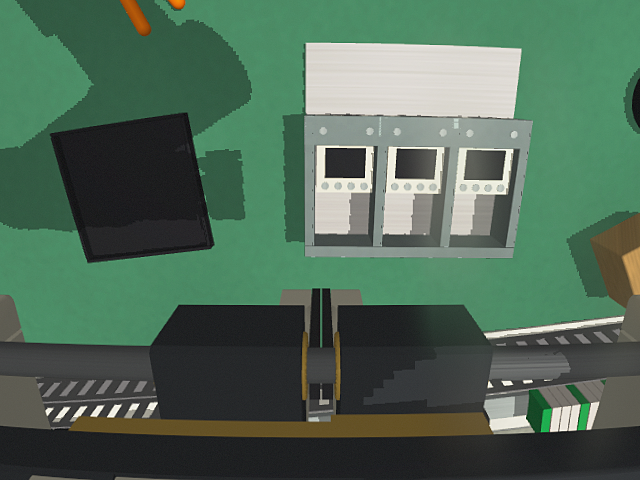

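The wrist view is clear. The rack spans (304,116) to (532,258), and the tray corners are at (52,134), (187,113), (213,246) and (89,262). I'll enlarge the rack once more for precise corners.

Run:
```python
from h import *
im=cv2.imread('pics/w1.png')
cv2.imwrite('pics/crop3.png',cv2.resize(im[105:270,295:545],None,fx=3.2,fy=3.2,interpolation=cv2.INTER_CUBIC))
d=np.load('w1.npz');c=tuple(d[k] for k in 'KDoM')
T=onplane(c,[[52,134],[187,113],[213,246],[89,262]],8)
S=75*np.array([[-1,-1],[-1,1],[1,1],[1,-1]]);print('tray',fit(T,S),c[2])
```

```text
tray (np.float64(0.010457395187294135), array([ 558.49280486, -156.56470785]), array([[ 0.24786301, -1.59678161],
       [ 0.27690265,  2.5698262 ],
       [-1.2829562 ,  1.11134312],
       [ 0.75819054, -2.08438771]])) [490.5903066   60.13067077 449.77125353]
```

View pics/crop3.png

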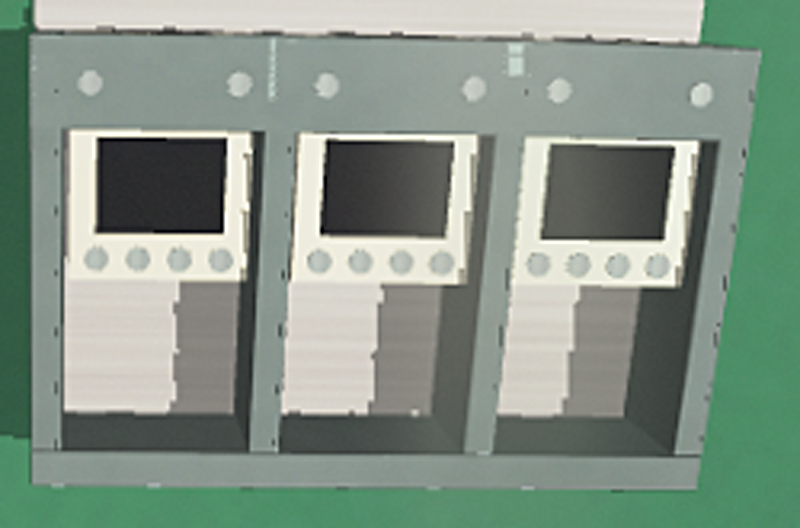

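Run:
```python
from h import *
d=np.load('w1.npz');c=tuple(d[k] for k in 'KDoM')
s=lambda a:np.array(a)/3.2+[295,105]-.3
M=np.array([[-36,-110],[-36,110],[106,110],[106,-110],[94,-100],[94,-40],[94,-30],[94,30],[94,40],[94,100],[-8,-100],[-8,-40],[-8,30],[-8,100]])
P=onplane(c,s([[30,33],[762,50],[698,489],[32,485],[62,449],[248,450],[280,451],[463,452],[493,452],[675,453],[63,129],[265,131],[494,135],[718,140]]),50)
a,t,e=fit(P,M);print(a,t);print(e.round(1).tolist())
P0=onplane(cam('scene'),np.array([[290,275],[590,488],[722,352],[430,165]])/3+245,50);print(P0-P[[3,2,1,0]])
```

```text
-0.1183686716980909 [547.26730971 148.9100576 ]
[[0.2, -0.3], [0.8, -0.0], [0.3, 0.7], [0.2, -0.1], [-0.3, -0.4], [-0.5, -0.3], [-0.2, 0.1], [-0.3, -0.1], [-0.4, -0.1], [-0.3, 0.9], [0.1, -0.5], [0.1, 0.2], [0.1, -0.1], [0.1, 0.0]]
[[ 3.22824115  2.4849195 ]
 [-3.00217435 -4.66662062]
 [ 6.77865084 -2.29667653]
 [ 6.52609863 -0.21859982]]
```

```bash
cat >> h.py <<'E'
A=-0.1184; O=np.array([547.27,148.91]); Q=down(A)
def W(x,y,z): return [O[0]+np.cos(A)*x-np.sin(A)*y, O[1]+np.sin(A)*x+np.cos(A)*y, z]
def inrack():
    p=np.array(env.read_tool_pos()); d=p[:2]-O; return np.array([np.cos(A)*d[0]+np.sin(A)*d[1],-np.sin(A)*d[0]+np.cos(A)*d[1],p[2]])
def fx(): f=env.read_contact_force(); return np.cos(A)*f[0]+np.sin(A)*f[1]
def say(*m): print(*m, 't',round(env.read_time_s(),2),'rack',inrack().round(2),'Fx',round(fx(),2),flush=True)
def probe(y):
    env.move_pose(W(68,y,75),Q)
    say('down hit',env.line_to(W(68,y,20),speed=120,force_limit=8))
    hit=env.line_to(W(42,y,20),speed=25,force_limit=3); say('contact',hit)
    if not hit: return None
    x0=inrack()[0]
    hit=env.line_to(W(x0-7,y,20),speed=8,force_limit=10); say('push',hit)
    if hit:
        x1=inrack()[0]; env.hold(.1); say('held; give',round(x0-x1,2))
    return x0,hit
def retreat(y):
    env.line_to(W(inrack()[0]+8,y,20),speed=60); env.line_to(W(inrack()[0],y,75),speed=150); say('up')
E
python3 - <<'E'
from h import *
say('start',probe(-70))
E
```

```text
down hit False t 4.71 rack [ 68.74 -69.71  21.07] Fx -0.08
contact True t 5.43 rack [ 50.38 -69.74  20.14] Fx 1.58
push True t 5.92 rack [ 50.28 -69.36  20.61] Fx 2.67
held; give 0.1 t 6.03 rack [ 50.33 -69.38  20.48] Fx 1.54
start (np.float64(50.37601453196604), True) t 6.03 rack [ 50.33 -69.38  20.48] Fx 1.54
```

Run:
```python
from h import *
p=lambda: say(np.round(env.read_contact_force(),2),np.round(env.read_torque(),2))
p()
x0=50.38
for i in range(6):
    h=env.line_to(W(x0-1-i*.7,-70,20.3),speed=8,force_limit=8); print(h); p()
    if abs(fx())>10: break
```

```text
[ 1.37 -1.56 -0.2 ] [-0.37 -0.87  0.07] t 6.03 rack [ 50.33 -69.38  20.48] Fx 1.54
False
[5.18 0.17 0.11] [-0.18 -2.06  0.01] t 6.35 rack [ 50.17 -69.61  20.53] Fx 5.12
False
[ 8.34 -1.26  0.38] [-0.61 -2.61  0.04] t 6.6 rack [ 50.06 -69.56  20.76] Fx 8.43
False
[ 8.23 -2.32  0.09] [-0.94 -3.18  0.07] t 6.85 rack [ 49.96 -69.42  21.  ] Fx 8.45
False
[11.19 -2.78 -0.57] [-1.27 -3.79  0.07] t 7.1 rack [ 49.84 -69.37  21.23] Fx 11.44
```

Bay c moved only 0.5 mm at 11.4 N, so it looks bolted. I'll try the middle bay with small steps, since the arm is compliant.

```bash
cat >> h.py <<'E'
def probe2(y):
    env.move_pose(W(68,y,75),Q)
    say('down hit',env.line_to(W(68,y,20),speed=120,force_limit=8))
    hit=env.line_to(W(51.5,y,20),speed=40,force_limit=6); say('near',hit)
    xc=51.5; x0=None
    while xc>38:
        xc-=.8; env.line_to(W(xc,y,20),speed=12); f=fx(); x=inrack()[0]
        print(round(xc,1),round(x,2),round(f,2))
        if x0 is None and f>2: x0=x
        if f>11.5: say('solid, give',x0 and x0-x); return False
        if x0 and x0-x>6: say('FREE'); return True
E
python3 - <<'E'
from h import *
retreat(-69.5)
print(probe2(0))
E
```

```text
up t 7.94 rack [ 56.61 -69.5   75.16] Fx -0.69
down hit False t 8.93 rack [68.22 -0.43 20.23] Fx -0.03
near False t 9.49 rack [51.43  0.18 20.34] Fx -0.59
50.7 50.73 -0.23
49.9 50.37 1.78
49.1 50.17 5.46
48.3 50.04 7.76
47.5 49.9 8.85
46.7 49.79 10.0
45.9 49.66 13.01
solid, give 0.5095393444222367 t 11.24 rack [49.66  0.89 21.59] Fx 13.01
False
```

Run:
```python
from h import *
retreat(0.5)
print(probe2(70))
```

```text
up t 12.11 rack [56.84  0.58 75.24] Fx -0.5
down hit False t 13.1 rack [68.26 69.59 20.23] Fx 0.98
near False t 13.66 rack [51.41 70.25 20.35] Fx 0.92
50.7 50.74 0.29
49.9 50.14 1.9
49.1 49.79 4.07
48.3 49.37 6.18
47.5 48.87 6.24
46.7 48.42 6.42
45.9 46.83 4.04
45.1 44.74 1.46
44.3 43.78 -0.05
FREE t 15.91 rack [43.78 69.86 19.86] Fx -0.05
True
```

Bay a is the released one: it snapped at about 6.5 N after about 4 mm of travel. I'll push it on out.

Run:
```python
from h import *
say('push',env.line_to(W(6.2,70,20),speed=30,force_limit=12))
env.hold(.15); say('end')
env.line_to(W(14,70,20),speed=60); env.line_to(W(14,70,100),speed=150)
env.move_pose(W(-10,40,290),Q); let_go()
c=cam('wrist'); im=eyes.snapshot('wrist')[:,:,::-1].copy(); cv2.imwrite('pics/w2.png',im)
np.savez('w2.npz',K=c[0],D=c[1],o=c[2],M=c[3]); say('shot',env.read_width())
for y in (-70,0,70): print(project(c,[W(-36+0,y,42),W(-79,y-28,42),W(-79,y+28,42)]).round(0).tolist())
```

```text
push False t 17.32 rack [ 5.91 69.82 19.84] Fx 0.5
end t 17.48 rack [ 5.95 69.79 19.81] Fx -0.21
shot 87.88370539010268 t 20.73 rack [-10.    40.01 289.99] Fx -0.42
[[210.0, 166.0], [178.0, 122.0], [235.0, 122.0]]
[[280.0, 166.0], [249.0, 122.0], [307.0, 121.0]]
[[350.0, 166.0], [322.0, 121.0], [380.0, 121.0]]
```

View pics/w2.png

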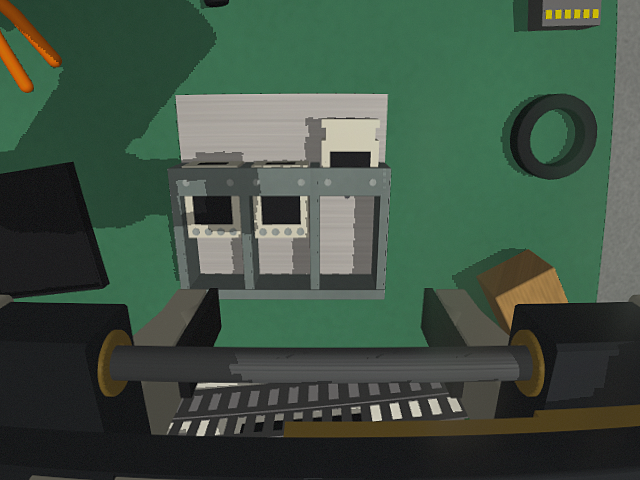

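Module a now sticks out, with its front top corners at (321,118) and (379,119). That puts its front face at about rack x −82, and the other two are still home. Next I'll grasp it, draw it out and lift it.

Run:
```python
from h import *
d=np.load('w2.npz');c=tuple(d[k] for k in 'KDoM')
f=onplane(c,[[321,118],[379,119]],42)-O; print('front',(f@np.array([[np.cos(A),-np.sin(A)],[np.sin(A),np.cos(A)]])).round(1))
T=onplane(c,[[73,162],[108,286]],12);print('tray right corners',T)
env.move_pose(W(-60,70,90),Q)
say('down hit',env.line_to(W(-60,70,20),speed=100,force_limit=8))
close_gripper(); say('grip',env.read_width())
say('draw',env.line_to(W(-104,70,20.3),speed=60,force_limit=25),env.read_width())
env.line_to(W(-104,70,150),speed=100); say('lift',env.read_width(),np.round(env.read_contact_force(),2))
im=eyes.snapshot('scene')[:,:,::-1]; cv2.imwrite('pics/s3.png',im)
```

```text
front [[-82.1  41.2]
 [-81.3  97.1]]
tray right corners [[482.04995637 -75.31661409]
 [631.1158301  -76.45900964]]
down hit False t 22.43 rack [-59.55  70.37  20.6 ] Fx -0.08
grip 55.59386897763224 t 23.05 rack [-60.07  69.89  20.14] Fx -1.08
draw False 55.543947324755464 t 23.93 rack [-104.08   70.09   20.21] Fx 0.74
lift 55.60120893992041 [ 0.69 -0.85 -2.37] t 25.38 rack [-104.29   69.68  149.34] Fx 0.78
```

View pics/s3.png

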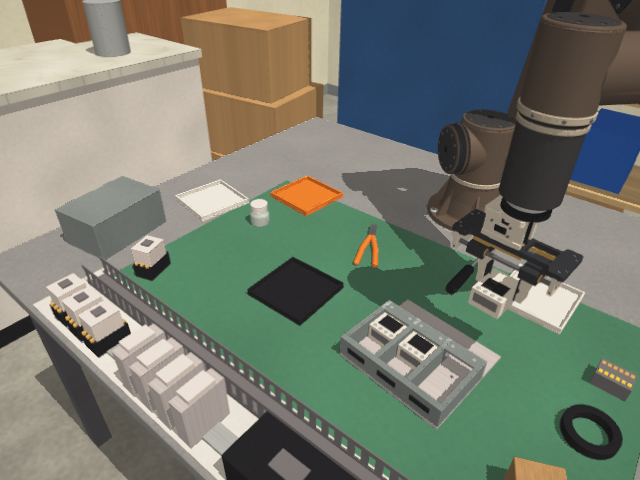

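The module is gripped level at about (490,295) in the scene view, and the black tray at (296,290) is empty. I'll place it there.

Run:
```python
from h import *
env.move_pose([542.5,-155,150],down(0)); say('over',env.read_width())
env.line_to([542.5,-155,32],speed=90); env.hold(.1)
h=env.line_to([542.5,-155,15],speed=12,force_limit=3); print(h,env.read_tool_pos(),env.read_contact_force())
if h:
    let_go(); env.line_to([542.5,-155,110],speed=100)
    env.move_pose([475,-120,290],down(0)); say('clear')
    c=cam('wrist'); im=eyes.snapshot('wrist')[:,:,::-1].copy(); cv2.imwrite('pics/w4.png',im)
    print(project(c,[[558,-155,40]]))
    np.savez('w4.npz',K=c[0],D=c[1],o=c[2],M=c[3])
```

```text
over 55.52128731629861 t 26.9 rack [  31.23 -301.61  149.97] Fx -0.23
True [ 542.43105645 -154.99355604   18.15518003] [-0.97812502  0.67728884  5.30455209]
clear t 32.14 rack [ -40.28 -275.4   289.51] Fx 0.61
[[286.9710562  267.35633631]]
```

View pics/w4.png

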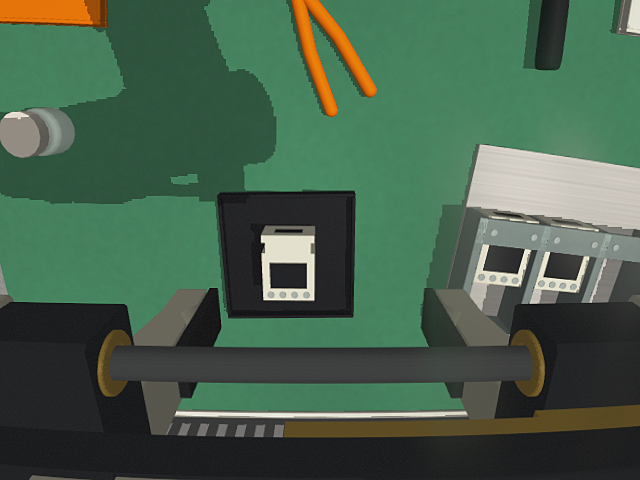

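The module stands upright and flat near the middle of the tray, at (289,266). The other two are still in their bays, so I'm handing it in.

Run:
```python
from h import *
d=np.load('w4.npz');c=tuple(d[k] for k in 'KDoM')
print('module',onplane(c,[[262,234],[315,234],[315,301],[262,301]],40).mean(0),'tray',onplane(c,[[219,193],[354,191],[354,317],[228,318]],10).mean(0))
ticket.job_done(); print(env.read_time_s())
```

```text
module [ 559.29736925 -153.43705053] tray [ 558.82821661 -155.49627611]
the job is handed in; nothing more can be done
the job is handed in; nothing more can be done
```

The released module was the one in the left (+y) bay, and it now stands flat and right way up in the middle of the black tray. I handed the job in at about 32 s on the robot's clock.

- **Finding it:** I pushed gently on all three from behind. The right and middle modules gave only about 0.5 mm at 11–13 N, so I took them as bolted and left them alone. The left one snapped free at about 6.5 N after about 4 mm of travel. That is slightly under the stated 7–12 N, but its movement afterwards was clear.
- **Moving it:** I pushed it out about 44 mm and gripped it by its sides. I drew it out to about 88 mm forward of home before lifting it clear. It touched down in the tray at about 5 N.
- **Last checks:** In the last wrist picture the module's centre is about 2 mm from the tray's centre. The other two modules are still in their bays, and the gripper is well clear.
- **Disagreements:** My first rack estimate from the scene camera was up to about 7 mm off the wrist view, so I used the wrist view, which fitted to within 1 mm. Tray-centre estimates differed by up to about 5 mm between pictures, so I used a value in between.

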